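# Rock the stuck tube block out of the block heater

### The arm

A 6-joint arm with a two-finger parallel gripper is mounted at the origin on a cart in front of the work surface, level with it; the furniture and walls round the work are solid. World frame = base frame: x ahead of the robot, y to its left, z up, the work surface at z = 0. Lengths are in m, angles in rad, forces in N, time in s.
With the tool pointing down it reaches from about 0.275 to 0.85 m from the base axis. Payload 19 kg.
Tool frame: the origin (TCP) lies between the finger pads; the fingertips stand 11 mm ahead of it and the grasp point (between the pads) lies 8 mm behind it; x points along the fingers, y is the direction in which the jaws open and shut, and the axes are right-handed (so a half turn about x gives the same grasp; the last joint's range is limited). The gripper opens to 85 mm and grips with 20 to 120 N. Pads are 22 mm wide; open, the fingers measure 114 mm over their backs; the gripper's body (76 mm by 85 mm) begins 54 mm behind the grasp point. The pads swing forward as they close: fully open they stand 13 mm farther back than shut.
Start: joints at [-0.134, 0.15, 1.437, -0, 1.554, -0.134], TCP at [0.575, -0, 0.242] pointing down, gripper open.
Joint ranges: [-2.8, 2.8], [-0.68, 2.1], [0.12, 2.68], [-1.39, 4.53], [0.16, 2.79], [-2.81, 2.81]. Speed limits (rad/s): [1.89, 1.89, 2.22, 3.01, 3.01, 3.01].

### API

Orientations are given as a unit quaternion [w, x, y, z].
In Python, from cell import read_state, capture, camera_model, bot gives the robot as it stands.
- The arm moves only by the tool move_arm, never from a script. Its argument "targets" is a list of rows, each a list of 3 entries, a list of its own where there are three numbers: the opening, from -1 (shut) to 1 (fully open), then the shift along the tool's x, y, z in mm, then the turn about the tool's x in degrees. A call has 1 to 10 rows; each row shifts and turns the commanded pose from where the row before left it, along the tool's axes as they then stand; what a row does not reach is not made up. A row lasts 1/8 s, in which the tool goes at most 62.5 mm and 10.7 degrees, less where a joint would pass 70% of its speed; a pose out of reach is approached as far as the arm can. A call with a gripper value outside its range is refused whole. The fingers move at their own pace and stop on an object; "force" is the grip in N (left out, the last holds). Time passes only in rows, so rows that do not move let the fingers close. It gives the time, the measured TCP pose, the force and the opening at its end, in the units of the state.
- read_state(): the state, without advancing time (a new reading comes with each control period).
- capture(name): name is "scene" or "side" or "wrist"; returns the picture (420x560x3 uint8, blue, green, red); there is no depth.
- camera_model(name): a dict with "intrinsics" (3x3 intrinsics, pixels), "rvec" (rotation vector, rad) and "tvec" (3), from world to camera coordinates, as OpenCV has them. Camera axes: x right, y down, z forward; pixel columns grow to the right and rows downward; lengths in m; the calibration is good to about 2 mm. A picture is of the moment at which its call begins: read the wrist's pose just before it. camera_model takes no time and is no camera call; for the wrist camera it gives the pose at the moment of the call.
- bot.hand_in(): hands the job in, once; it reports no verdict.
The state is a dict: "time": time; "joints": joint angles; "joint_vel": joint speeds; "tau": joint torques, N m; "tcp_pos": TCP position; "tool_rot": TCP orientation; "ft_force": force on the tool from outside, world axes, zero at the start; "moment": the same for the moment, N m; "finger_gap": finger opening in m.
Only numpy, scipy, OpenCV 4.12 (cv2) and the standard library are available. Lean on these libraries where they do the work, as an engineer would, in place of code of your own. Each camera call takes 0.05 s, during which the arm holds its last target. There are 200 camera calls.

### The job

The tube block is stuck in the well of the block heater: a stiff strip on the left and right side of the well holds it down. Take it by the bar of its lifting handle and, with the block still down in its well, rock it well over to both sides until both strips have been pushed back; then lift it straight up until it is just clear of the heater, 1 to 4 cm above its top. Finish while still holding the block there by the handle, level, still and over its well, and do not disturb anything else on the desk.

Things in the scene. Friction and masses are not known exactly. Their poses are not given: they have to be found in the camera images.
- heater: Bench dry-block heater, fixed on the desk: off-white housing 150 (x) x 130 (y) x 65 mm high, control panel on its front (-x) face. Origin: centre of its underside, on the desk; z up; +y is its left side seen from the front. In the middle of its flat top is an open well with a steel retaining strip along its left (+y) and right (-y) side.
- well (a point): Centre of the well's floor, 15 mm above the desk, axes as the heater's. The well is 53 mm long in x and at its foot 62.4 mm wide in y, 1.2 to 1.5 mm of play all round the block. The strips' tops lie 65 mm above the desk, level with the housing. The block's origin rests here.
- strip_left (a joint): Steel strip along the well's +y side, sliding straight out along heater +y: 0 as found, to 0.006 m pushed back. Stiff (about 14 N), stays where pushed. Its lip reaches 2.2 mm over the block's shoulder, 4 mm above it, and stops the block rising until pushed back over 2.2 mm. Rocking the bar to heater +y presses it back: about 2 mm for 11 mm at the bar, 3 to 4 mm for 15 mm.
- strip_right (a joint): The same strip on the well's -y side: slides out along heater -y (0 to 0.006 m), pressed back by rocking the bar to heater -y.
- block: Bare aluminium tube block, about 0.35 kg, standing in the well. Origin: centre of its underside; axes as the heater's. 50 (x) x 60 (y) mm up to a shoulder at 42 mm, then 52 mm wide up to its flat top at 62 mm, six tube holes. Stands on a rib 10 mm wide along x, so it rocks left and right (about x) up to 0.15 rad each way. A steel T handle rises from its middle: stem 8 mm thick and a bar.
- bar (a point): Centre of the handle's bar: round, 12 mm thick, 60 mm long along the block's x axis, level, 110 mm above the block's underside (125 mm above the desk when seated). Rocking by 0.1 rad moves it about 11 mm sideways (heater y).
- spare_block: A second tube block of the same size without a handle, standing on the desk to the heater's right; to be left alone. Origin: centre of its underside.
- vial: Bystander: small amber vial with a white cap, 28 mm across, 64 mm high, standing on the heater's left. Origin: centre of its underside.
- tube_a: Bystander: capped 50 ml conical tube, 114 mm high, in a clear stand at the far left. Origin: its lowest point.
- tube_b: Bystander: another such tube in the same stand.
- dish: Bystander: petri dish 60 mm across, 15 mm high. Origin: centre of its underside.
- timer: Bystander: flat lab timer 60x66x19 mm. Origin: centre of its underside.
- pen: Bystander: pen 145 mm long. Origin: under its middle.

How it is judged:
By the outcome, as a careful person would: the job done as asked, in the order asked, and still so for the second after the job is handed in, while the arm keeps its last pose, push and grip.
It also fails if it takes over 51 s, if anything falls off the work surface, if the arm or the gripper's body presses on something with over 40 N, if the wrist force passes 120 N, or if a joint passes its speed limit or range.

## Working session

There is one attempt and no reset: what is moved stays moved. The work goes in short steps, Python scripts to look and compute and a tool call to move; the robot and the scene stay as the last step left them, time stands still between calls to the robot, and variables do not carry over. Pictures are saved under pics/ and viewed, about 8 in all and at most 12, crops included, and the job is handed in when it is done.

Besides the shell and the picture viewer there is one more tool, called after "Call:" as a command line: name --argument value ..., lists and objects as JSON in quotes. move_arm: Moves the arm, as the interface text tells. Its arguments: {"type":"object","properties":{"targets":{"type":"array"},"force":{"type":"number"}},"required":["targets"]}

```bash
mkdir -p pics
cat > h.py <<'E'
import numpy as np,cv2
from cell import read_state,capture,camera_model,bot
def cam(n):
    m=camera_model(n);return np.array(m["intrinsics"],float),cv2.Rodrigues(np.array(m["rvec"],float))[0],np.array(m["tvec"],float).ravel()
def atz(n,u,v,z,c=None):
    K,R,t=c or cam(n);d=R.T@np.linalg.solve(K,[u,v,1.]);o=-R.T@t;return o+d*(z-o[2])/d[2]
def proj(n,p,c=None):
    K,R,t=c or cam(n);q=K@(R@np.array(p,float)+t);return q[:2]/q[2]
E
python3 - <<'E'
from h import *
for n in("scene","wrist"):
    cv2.imwrite(f"pics/{n}1.png",cv2.resize(capture(n),(784,588)))
    K,R,t=cam(n);print(n,K[0,0],-R.T@t)
s=read_state();print(s["time"],s["tcp_pos"],s["tool_rot"],s["ft_force"],s["finger_gap"])
E
```

```text
scene 393.34840613165045 [-0.0681509  -0.88483306  0.66826615]
wrist 372.424365150125 [0.57604638 0.06748158 0.3730584 ]
0.1 [ 5.74793781e-01 -1.71758801e-06  2.41748136e-01] [ 0.49970866  0.49975426  0.50030324 -0.50023354] [ 0.04612047 -0.21370666 -0.47375344] 0.08542249220738653
```

View pics/scene1.png

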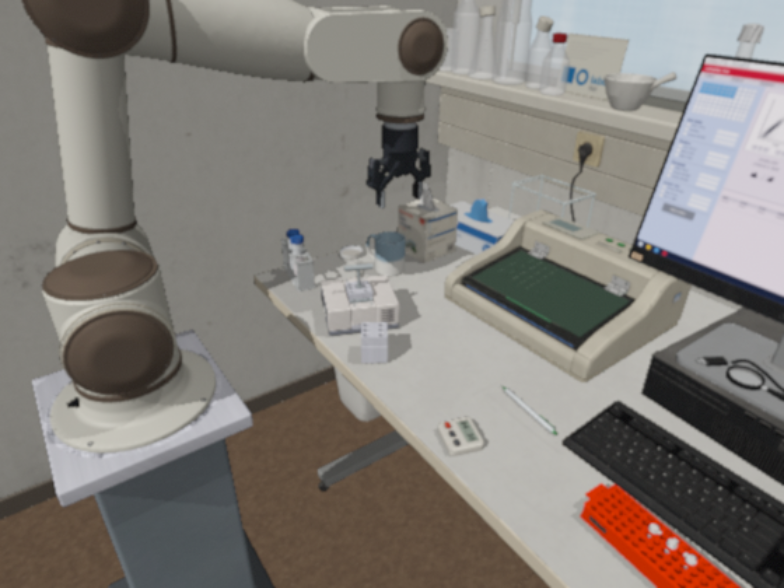

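View pics/wrist1.png

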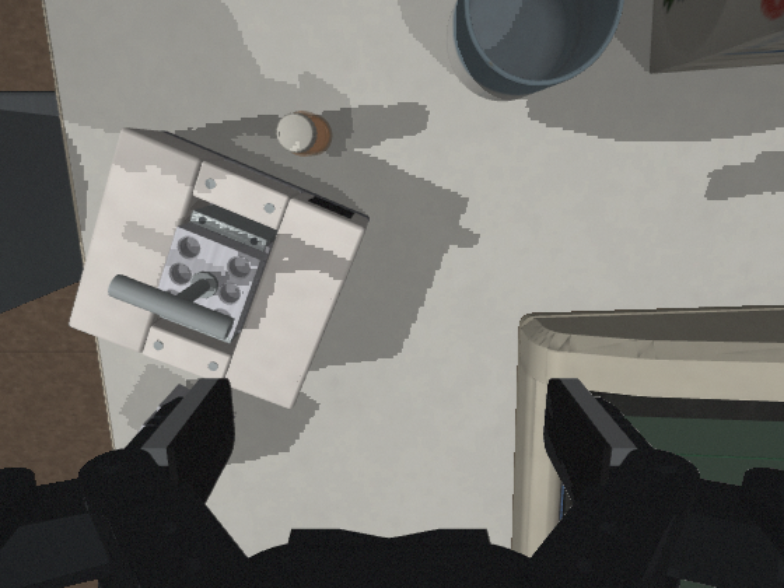

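The wrist picture shows the heater at left. Its top corners are about (125,130), (368,222), (293,407) and (70,325), the bar ends are (114,287) and (228,326), and the vial is at (297,132), all in enlarged pixels.

Run:
```python
from h import *
from scipy.spatial.transform import Rotation as Ro
c=cam("wrist");f=560/784
def P(l,z):
    a=np.array([atz("",u*f,v*f,z,c) for u,v in l]);print(a.round(4).tolist());return a
a=P([(125,130),(368,222),(293,407),(70,325)],.065);print(a.mean(0),[np.linalg.norm(a[i]-a[i-1]).round(4) for i in range(4)],[np.degrees(np.arctan2(*(a[i]-a[i-1])[[1,0]])).round(1) for i in range(4)])
b=P([(114,287),(228,326)],.125);d=b[1]-b[0];print(b.mean(0),np.linalg.norm(d),np.degrees(np.arctan2(d[1],d[0])))
P([(297,132)],.064)
q=read_state()["tool_rot"];print(Ro.from_quat(np.r_[q[1:],q[0]]).as_matrix().round(3))
```

```text
[[0.4272, 0.0803, 0.065], [0.5636, 0.0286, 0.065], [0.5135, -0.0915, 0.065], [0.3774, -0.0354, 0.065]]
[ 0.47042016 -0.00449977  0.065     ] [np.float64(0.126), np.float64(0.1458), np.float64(0.1301), np.float64(0.1472)] [np.float64(66.7), np.float64(-20.8), np.float64(-112.6), np.float64(157.6)]
[[0.4409, 0.0043, 0.125], [0.4953, -0.0158, 0.125]]
[ 0.46808354 -0.00576034  0.125     ] 0.05798520802299468 -20.356173259575684
[[0.5239, 0.0792, 0.064]]
[[-0.001  1.     0.   ]
 [ 0.     0.    -1.   ]
 [-1.    -0.001 -0.   ]]
```

Call:
move_arm --targets '[[1,[20,-36,2],0],[1,[20,-36,2],0],[1,[20,-35,2],0],[1,[0,0,0],-10],[1,[0,0,0],-10],[1,[0,0,0],-10],[1,[0,0,0],-10],[1,[0,0,0],-10],[1,[0,0,0],-10],[1,[0,0,0],-9]]' --force 40

```text
time: 1.35
tcp_pos: [0.4678, -0.006, 0.182]
tool_rot: [0.695, 0.127, 0.696, -0.127]
ft_force: [-0.2, -0.0, 0.7]
finger_gap: 0.0857
```

Call:
move_arm --targets '[[1,[0,0,0],0],[1,[0,0,0],0]]'

```text
time: 1.6
tcp_pos: [0.4679, -0.006, 0.1822]
tool_rot: [0.695, 0.13, 0.695, -0.13]
ft_force: [-0.1, -0.0, 0.2]
finger_gap: 0.0856
```

Run:
```python
from h import *
np.save("c2.npy",np.array(cam("wrist"),dtype=object),allow_pickle=True)
cv2.imwrite("pics/w2.png",cv2.resize(capture("wrist"),(784,588)))
s=read_state();print(s["time"],s["tcp_pos"],s["tool_rot"],s["ft_force"],s["joints"])
```

```text
Traceback (most recent call last):
ValueError: could not broadcast input array from shape (3,3) into shape (3,)
```

Run:
```python
from h import *
cv2.imwrite("pics/w2.png",cv2.resize(capture("wrist"),(784,588)))
s=read_state();print(s["time"],s["tcp_pos"],s["ft_force"],s["joints"])
```

```text
1.65 [ 0.46791228 -0.0060067   0.18219181] [ 0.19914629 -0.01271753 -0.36565043] [-1.77704691e-01 -4.54183999e-02  1.76552633e+00  3.75122564e-06
  1.42179498e+00 -1.37886465e+00]
```

View pics/w2.png

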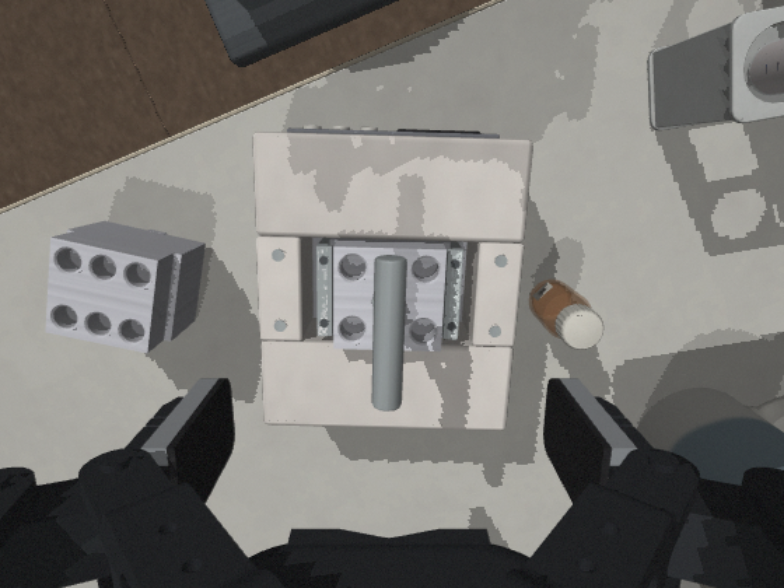

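The bar runs vertically from about (390,260) to (387,408), centred between the fingers. The heater's top edges are nearly level with the picture, at (254,135)-(531,142) and (265,423)-(506,428). The spare block is at left and the vial at right, both clear.

Run:
```python
from h import *
from scipy.spatial.transform import Rotation as Ro
c=cam("wrist");f=560/784
s=read_state();q=s["tool_rot"];R=Ro.from_quat(np.r_[q[1:],q[0]]).as_matrix();print(R.round(3).tolist())
def P(l,z):return np.array([atz("",u*f,v*f,z,c) for u,v in l])
a=P([(254,135),(531,142),(506,428),(265,423)],.065);print((a-s["tcp_pos"])@R*1e3,a.mean(0),[np.linalg.norm(a[i]-a[i-1]).round(4) for i in range(4)])
b=P([(390,257),(387,410)],.125);print((b-s["tcp_pos"])@R*1e3,b.mean(0))
```

```text
[[-0.0, 0.361, 0.932], [0.0, 0.932, -0.361], [-1.0, -0.0, -0.0]]
[[117.21794484 -60.6970467  -74.55946833]
 [117.20998243  65.64071666 -71.46190527]
 [117.16570936  62.88871523  74.07279708]
 [117.17370695 -64.88702783  71.12160953]] [ 0.46794982 -0.00523855  0.065     ] [np.float64(0.1457), np.float64(0.1264), np.float64(0.1456), np.float64(0.1278)]
[[ 57.20083508   1.10490501 -29.76365442]
 [ 57.18199008  -0.06029935  32.18263226]] [ 0.46921135 -0.00595329  0.125     ]
```

Call:
move_arm --targets '[[1,[16,0.5,1],1.3],[1,[16,0,0],0],[1,[16,0,0],0],[1,[17,0,0],0],[-1,[0,0,0],0],[-1,[0,0,0],0],[-1,[0,0,0],0],[-1,[0,0,0],0],[-1,[0,0,0],0],[-1,[0,0,0],0]]' --force 40

```text
time: 2.9
tcp_pos: [0.4693, -0.006, 0.1177]
tool_rot: [0.694, 0.137, 0.693, -0.137]
ft_force: [0.3, 0.2, 6.5]
finger_gap: 0.0101
```

Call:
move_arm --targets '[[-1,[0,0,0],0],[-1,[0,0,0],0],[-1,[0,0,0],0]]'

```text
time: 3.28
tcp_pos: [0.4693, -0.0059, 0.1177]
tool_rot: [0.694, 0.137, 0.693, -0.137]
ft_force: [-1.1, 0.2, 5.8]
finger_gap: 0.0106
```

Call:
move_arm --targets '[[-1,[0,2,0],0],[-1,[0,2,0],0],[-1,[0,2,0],0],[-1,[0,2,0],0],[-1,[0,2,0],0],[-1,[0.2,2,0],0],[-1,[0,2,0],0],[-1,[0.2,1,0],0],[-1,[0,0,0],0],[-1,[0,0,0],0]]' --force 50

```text
time: 4.53
tcp_pos: [0.4747, 0.0068, 0.1173]
tool_rot: [0.694, 0.136, 0.694, -0.138]
ft_force: [-5.5, -11.2, 7.8]
finger_gap: 0.0104
```

Run:
```python
from h import *
a=cv2.resize(capture("wrist")[130:330,130:430],(600,400),interpolation=cv2.INTER_CUBIC)
p=proj("side",[.469,-.006,.1]);print(p);I=capture("side");u,v=np.clip(p.astype(int),[75,50],[485,370])
b=cv2.resize(I[v-50:v+50,u-75:u+75],(600,400),interpolation=cv2.INTER_CUBIC)
cv2.imwrite("pics/r3.png",cv2.resize(np.vstack([a,b]),None,fx=.75,fy=.75))
```

```text
[245.90330873 215.82228807]
```

View pics/r3.png

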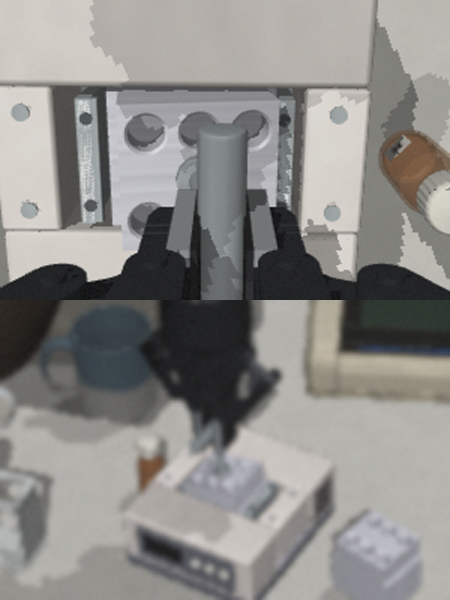

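The wrist crop shows the block rocked towards the vial side, with that strip at x≈287 pushed towards the housing edge at 305. The opposite strip sits at x≈88. The measured bar travel is only 13.8 mm, so I'll press a little further.

Call:
move_arm --targets '[[-1,[0,1,0],0],[-1,[0,1,0],0],[-1,[0,0,0],0],[-1,[0,0,0],0],[-1,[0,0,0],0]]'

```text
time: 5.25
tcp_pos: [0.4754, 0.0086, 0.1174]
tool_rot: [0.694, 0.136, 0.694, -0.138]
ft_force: [-6.2, -12.9, 10.2]
finger_gap: 0.0104
```

Call:
move_arm --targets '[[-1,[-0.2,-3,0],0],[-1,[-0.2,-3,0],0],[-1,[0,-3,0],0],[-1,[0,-3,0],0],[-1,[0,-3,0],0],[-1,[0,-2,0],0],[-1,[0,0,0],0],[-1,[0,0,0],0]]'

```text
time: 6.25
tcp_pos: [0.4692, -0.0059, 0.1174]
tool_rot: [0.694, 0.137, 0.694, -0.137]
ft_force: [2.8, 1.8, 3.5]
finger_gap: 0.0104
```

Call:
move_arm --targets '[[-1,[0,-2,0],0],[-1,[0,-2,0],0],[-1,[0,-2,0],0],[-1,[0,-2,0],0],[-1,[0.2,-2,0],0],[-1,[0,-2,0],0],[-1,[0.2,-2,0],0],[-1,[0,-3,0],0],[-1,[0,0,0],0],[-1,[0,0,0],0]]'

```text
time: 7.5
tcp_pos: [0.4631, -0.0208, 0.1173]
tool_rot: [0.694, 0.137, 0.693, -0.136]
ft_force: [5.1, 12.3, 8.6]
finger_gap: 0.0101
```

Run:
```python
from h import *
s=read_state();print(s["tcp_pos"],s["ft_force"],s["moment"])
a=cv2.resize(capture("wrist")[130:330,130:430],(750,500),interpolation=cv2.INTER_CUBIC)
cv2.imwrite("pics/r4.png",a)
```

```text
[ 0.46313219 -0.02084379  0.11733202] [ 5.14825231 12.30673547  8.56352495] [ 2.29210389 -0.90914171 -0.10002893]
```

View pics/r4.png

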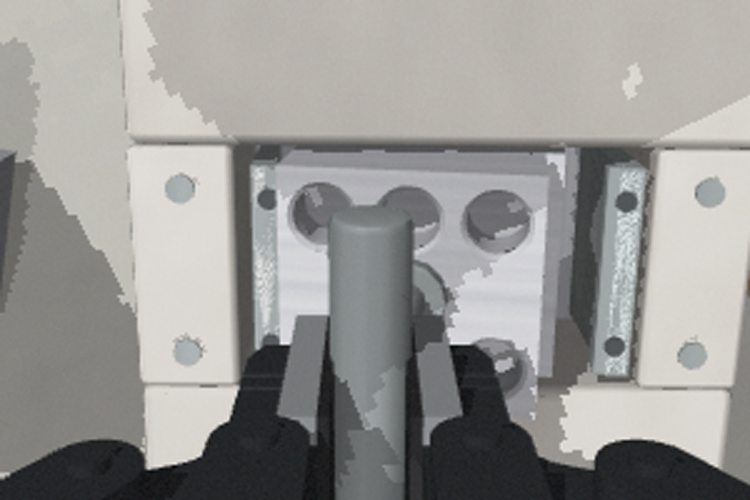

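The vial-side strip at x≈625 now stands close to the housing edge at 650, so it is pushed back. The -y strip at x≈265 is pressed by the block, and its gap to the edge at 238 is about 14 px. I'll press 1 mm more, return to centre and compare the two strips.

Call:
move_arm --targets '[[-1,[0,-1,0],0],[-1,[0,0,0],0],[-1,[0,0,0],0],[-1,[0,0,0],0]]'

```text
time: 8.05
tcp_pos: [0.4628, -0.0216, 0.1173]
tool_rot: [0.694, 0.137, 0.693, -0.136]
ft_force: [6.4, 11.8, 9.4]
finger_gap: 0.0102
```

Call:
move_arm --targets '[[-1,[-0.2,3,0],0],[-1,[-0.2,3,0],0],[-1,[0,3,0],0],[-1,[0,3,0],0],[-1,[0,3,0],0],[-1,[0,3,0],0],[-1,[0,0,0],0],[-1,[0,0,0],0]]'

```text
time: 9.05
tcp_pos: [0.4689, -0.0062, 0.1172]
tool_rot: [0.694, 0.137, 0.694, -0.137]
ft_force: [0.9, -1.6, 4.7]
finger_gap: 0.0105
```

Run:
```python
from h import *
s=read_state();print(s["tcp_pos"],s["ft_force"],s["moment"])
a=cv2.resize(capture("wrist")[130:330,130:430],(750,500),interpolation=cv2.INTER_CUBIC)
cv2.imwrite("pics/r5.png",a)
```

```text
[ 0.46894102 -0.00616095  0.11721536] [ 0.85656696 -1.56328044  4.72314029] [-0.58169065  0.08089252 -0.0491053 ]
```

View pics/r5.png

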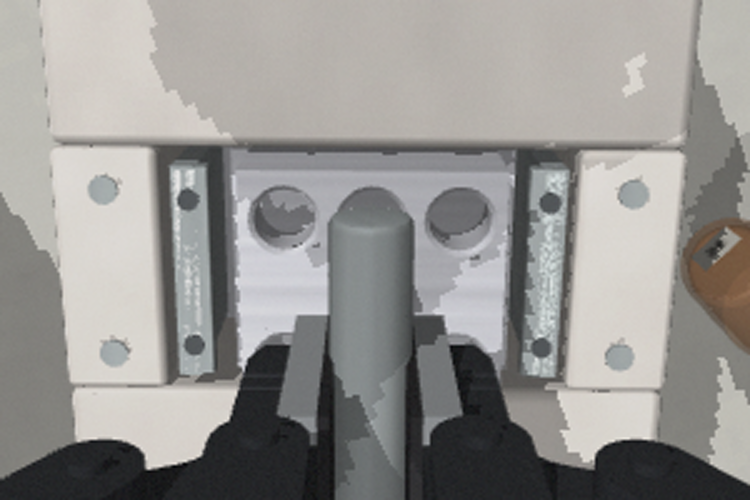

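Both strips have moved out symmetrically. The outer edges span 82 mm now against 73.5 mm before, so about 4 mm each. The block is upright between them, so I lift, gently at first.

Call:
move_arm --targets '[[-1,[0,0,0],0],[-1,[0,0,0],0],[-1,[-2,0,0],0],[-1,[-3,0,0],0],[-1,[-3,0,0],0],[-1,[-3,0,0],0],[-1,[0,0,0],0]]' --force 70

```text
time: 9.98
tcp_pos: [0.4692, -0.0059, 0.1286]
tool_rot: [0.694, 0.137, 0.694, -0.137]
ft_force: [-0.3, -1.3, -2.8]
finger_gap: 0.0095
```

Call:
move_arm --targets '[[-1,[-6,0,0],0],[-1,[-7,0,0],0],[-1,[-7,0,0],0],[-1,[-7,0,0],0],[-1,[-7,0,0],0],[-1,[-7,0,0],0],[-1,[-7,0,0],0],[-1,[-7,0,0],0],[-1,[-6,0,0],0],[-1,[0,0,0],0]]'

```text
time: 11.22
tcp_pos: [0.4693, -0.0059, 0.1897]
tool_rot: [0.694, 0.137, 0.694, -0.137]
ft_force: [-0.4, -0.5, -3.1]
finger_gap: 0.0097
```

Call:
move_arm --targets '[[-1,[0,0,0],0],[-1,[0,0,0],0],[-1,[0,0,0],0],[-1,[0,0,0],0]]'

```text
time: 11.72
tcp_pos: [0.4691, -0.0059, 0.1892]
tool_rot: [0.694, 0.137, 0.694, -0.137]
ft_force: [1.0, -1.1, -2.1]
finger_gap: 0.0096
```

Run:
```python
from h import *
s=read_state();print(s["tcp_pos"],s["ft_force"],s["moment"],np.abs(s["joint_vel"]).max())
a=cv2.resize(capture("wrist")[130:330,130:430],(450,300))
I=capture("side");u,v=245,200
b=cv2.resize(I[v-50:v+50,u-70:u+80],(750,500),interpolation=cv2.INTER_CUBIC)
cv2.imwrite("pics/s6.png",b)
J=capture("scene");p=proj("scene",[.469,-.006,.12]).astype(int);print(p)
d=cv2.resize(J[p[1]-50:p[1]+50,p[0]-75:p[0]+75],(450,300),interpolation=cv2.INTER_CUBIC)
cv2.imwrite("pics/w6.png",np.vstack([a,d]))
```

```text
[ 0.46905256 -0.00589782  0.18918334] [ 1.03177182 -1.07185636 -2.14649702] [-0.0334282  -0.09926189 -0.02334227] 0.0013456282310951465
[255 192]
```

View pics/s6.png

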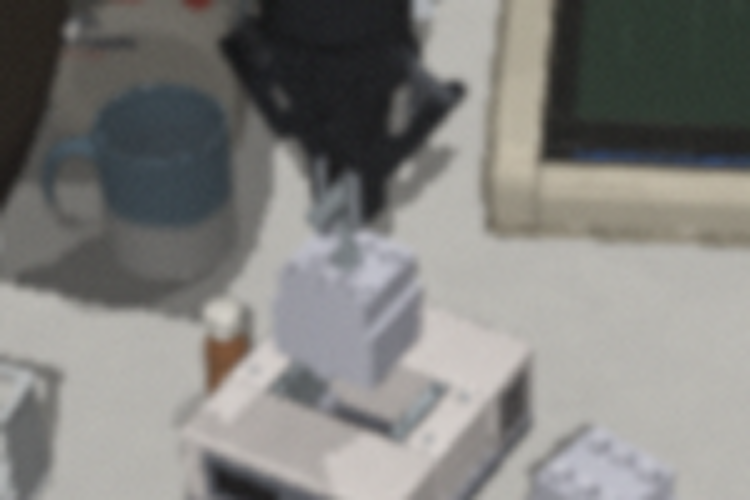

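View pics/w6.png

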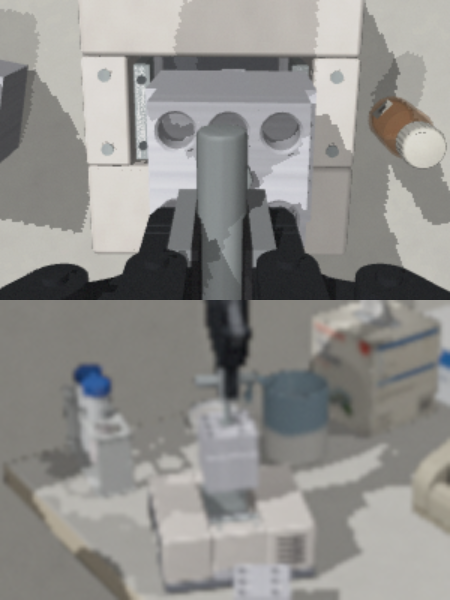

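The block is out and over the well, but the wrist crop shows it slightly tilted. The hole midpoint is at x≈229 against the bar at 222, about 2.5° about x. I'll try relaxing the grip to its minimum so the block can hang true, tracking it numerically.

Run:
```python
from h import *
cv2.imwrite("pics/n0.png",capture("wrist"))
```

Call:
move_arm --targets '[[-1,[0,0,0],0],[-1,[0,0,0],0],[-1,[0,0,0],0],[-1,[0,0,0],0],[-1,[0,0,0],0],[-1,[0,0,0],0]]' --force 25

```text
time: 12.68
tcp_pos: [0.4691, -0.0059, 0.1893]
tool_rot: [0.694, 0.137, 0.694, -0.137]
ft_force: [0.5, 0.5, -2.9]
finger_gap: 0.0095
```

Run:
```python
from h import *
a=cv2.imread("pics/n0.png");b=capture("wrist");cv2.imwrite("pics/n1.png",b)
# crop origin 130,130; w6 scale 1.5
for x0,x1 in((232,260),(302,332)):
    T=a[196:232,x0:x1];r=cv2.matchTemplate(b[180:250,x0-16:x1+16],T,cv2.TM_CCOEFF_NORMED);m=cv2.minMaxLoc(r);print(m[1],m[3][0]-16,m[3][1]-16)
v=np.hstack([cv2.resize(i[165:275,220:345],(390,343),interpolation=cv2.INTER_CUBIC) for i in(a,b)])
cv2.imwrite("pics/v7.png",v)
c=cam("wrist");print(c[0][:,2],-c[1].T@c[2],read_state()["tcp_pos"],read_state()["finger_gap"])
```

```text
0.9978275299072266 0 0
0.9989959597587585 0 0
[277.41914079 212.47281148   1.        ] [0.40796786 0.01984487 0.32057599] [ 0.46908026 -0.00592088  0.18925757] 0.009617841675482141
```

View pics/v7.png

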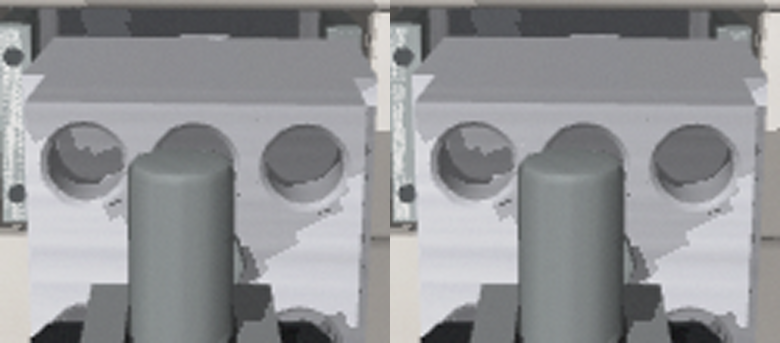

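Relaxing the grip made no difference. Top edge and shoulder both measure a tilt of about 2.8°, with the block's foot roughly 5 mm towards +y, probably pad wind-up from the rocking. There is plenty of time, so I'll set it back in the well with the foot centred, stand it upright, regrip without wind-up and lift again.

Call:
move_arm --targets '[[-1,[0,-3,0],0],[-1,[0,-2,0],0],[-1,[6,0,0],0],[-1,[6,0,0],0],[-1,[6,0,0],0],[-1,[3,0,0],0],[-1,[3,0,0],0],[-1,[3,0,0],0],[-1,[3,0,0],0],[-1,[0,0,0],0]]' --force 40

```text
time: 13.98
tcp_pos: [0.4671, -0.0105, 0.1591]
tool_rot: [0.694, 0.137, 0.694, -0.137]
ft_force: [0.6, 0.0, -2.6]
finger_gap: 0.0099
```

Call:
move_arm --targets '[[-1,[4,0,0],0],[-1,[4,0,0],0],[-1,[4,0,0],0],[-1,[4,0,0],0],[-1,[4,0,0],0],[-1,[4,0,0],0],[-1,[4,0,0],0],[-1,[4,0,0],0],[-1,[0,0,0],0]]'

```text
time: 15.1
tcp_pos: [0.467, -0.0105, 0.127]
tool_rot: [0.694, 0.137, 0.694, -0.137]
ft_force: [-0.3, 0.2, -2.8]
finger_gap: 0.0096
```

Still no contact. Now I go the last 9 mm down, then bring the bar upright.

Call:
move_arm --targets '[[-1,[3,0,0],0],[-1,[3,0,0],0],[-1,[2,0,0],0],[-1,[1,0,0],0],[-1,[0,0,0],0]]'

```text
time: 15.72
tcp_pos: [0.4672, -0.0105, 0.1183]
tool_rot: [0.694, 0.137, 0.694, -0.137]
ft_force: [0.1, 0.0, -2.2]
finger_gap: 0.0098
```

Call:
move_arm --targets '[[-1,[0,2,0],0],[-1,[0,2,0],0],[-1,[0,1,0],0],[-1,[0,0,0],0]]'

```text
time: 16.23
tcp_pos: [0.4691, -0.0059, 0.1183]
tool_rot: [0.694, 0.137, 0.694, -0.137]
ft_force: [-1.2, -1.1, -0.8]
finger_gap: 0.0093
```

Call:
move_arm --targets '[[-0.4,[0,0,0],0],[-0.4,[0,0,0],0],[-0.4,[0,0,0],0],[-0.4,[0,0,0],0]]'

```text
time: 16.73
tcp_pos: [0.4691, -0.0059, 0.1183]
tool_rot: [0.694, 0.137, 0.694, -0.137]
ft_force: [0.4, 0.4, 0.2]
finger_gap: 0.0258
```

Run:
```python
from h import *
b=capture("wrist");cv2.imwrite("pics/v8.png",cv2.resize(b[150:290,190:370],(720,560),interpolation=cv2.INTER_CUBIC))
```

```text
(no output)
```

View pics/v8.png

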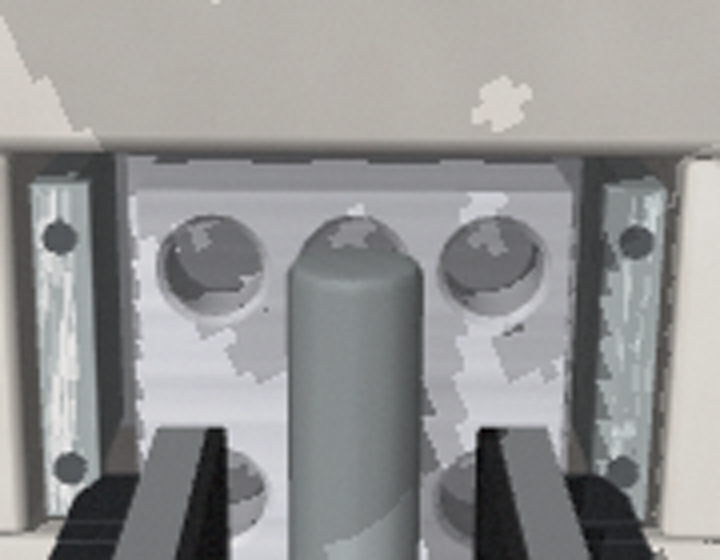

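The block stands upright in its well: hole midpoint x≈353, bar 355, fingers centred at 351. Regrip with a 0.3 mm correction and lift.

Call:
move_arm --targets '[[-0.4,[0,0.3,0],0],[-1,[0,0,0],0],[-1,[0,0,0],0],[-1,[0,0,0],0],[-1,[0,0,0],0],[-1,[0,0,0],0],[-1,[-2,0,0],0],[-1,[-3,0,0],0],[-1,[-4,0,0],0],[-1,[0,0,0],0]]' --force 50

```text
time: 18.02
tcp_pos: [0.4693, -0.0057, 0.1276]
tool_rot: [0.694, 0.137, 0.694, -0.137]
ft_force: [-0.2, 0.1, -2.5]
finger_gap: 0.0104
```

Call:
move_arm --targets '[[-1,[-6,0,0],0],[-1,[-7,0,0],0],[-1,[-7,0,0],0],[-1,[-7,0,0],0],[-1,[-7,0,0],0],[-1,[-7,0,0],0],[-1,[-7,0,0],0],[-1,[-7,0,0],0],[-1,[-7,0,0],0],[-1,[-2,0,0],0]]'

```text
time: 19.27
tcp_pos: [0.4693, -0.0056, 0.1918]
tool_rot: [0.694, 0.137, 0.694, -0.137]
ft_force: [0.4, -0.2, -2.6]
finger_gap: 0.0104
```

Call:
move_arm --targets '[[-1,[0,0,0],0],[-1,[0,0,0],0],[-1,[0,0,0],0],[-1,[0,0,0],0]]'

```text
time: 19.77
tcp_pos: [0.4691, -0.0056, 0.1912]
tool_rot: [0.694, 0.137, 0.694, -0.137]
ft_force: [1.3, -1.1, -1.8]
finger_gap: 0.01
```

Run:
```python
from h import *
s=read_state();print(s["tcp_pos"],s["ft_force"],s["moment"],np.abs(s["joint_vel"]).max())
b=capture("wrist")[150:290,190:370];d=capture("side")[150:250,175:325]
cv2.imwrite("pics/v9.png",np.hstack([cv2.resize(b,(450,350),interpolation=cv2.INTER_CUBIC),cv2.resize(d,(350,350),interpolation=cv2.INTER_CUBIC)]))
```

```text
[ 0.46914896 -0.00561639  0.1911544 ] [ 1.28565432 -1.12052288 -1.75602562] [-0.0147446  -0.02305885  0.05062915] 0.000973170507867765
```

View pics/v9.png

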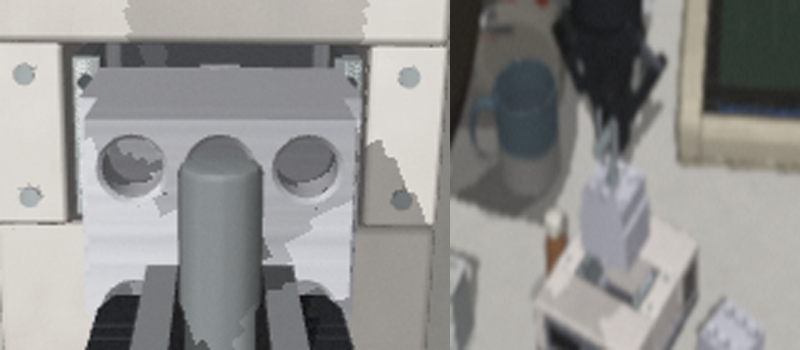

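The block now hangs level: its top-edge midpoint is at 221.5 against the bar at 220.5. Both strips are clear, and the underside is about 23 mm above the heater top.

```bash
python3 -c "
from cell import bot
print(bot.hand_in())"
```

```text
the job is handed in; nothing more can be done
None
```

The block is out of its well and still held by the bar, and I handed the job in at about 20 s of the 51 s allowed.

- **Rocking:** I rocked the bar about 16 mm to each side with the block down in its well. In the pictures each strip had moved back about 4 mm, more than the 2.2 mm needed.
- **Lift:** The first lift came free with only the block's weight on the wrist. The block hung tilted by about 2.8°, and easing the grip did not help. I lowered it back into the well without any contact force, regripped it upright and lifted it again.
- **Last checks:**
  - **Level:** from side to side, the block's middle is in line with the bar to within about 0.2 mm. I did not measure fore-and-aft level.
  - **Height:** the underside is about 23 mm above the heater top, worked out from the 73 mm of lift.
  - **Position:** over the well, and the arm is still.
  - **Force:** the wrist force never read more than about 18 N at the end of a move.
- **Rest of the desk:** the vial and the spare block look undisturbed in the pictures. I did not check the dish, timer, pen or conical tubes closely at the end, but the arm worked only over the heater.

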